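# Load the oiled dental handpieces into their colour-coded tray cradles

### The job

The oiled dental handpieces go into the steriliser next: lay each of the four handpieces in the tray cradle that matches its colour band, resting in both saddles, with its coupling end close to the cradle's upright post and its head toward the open end. Set them down, do not drop them, and leave the slim scaler and spatula lying where they are.

Things in the scene. Friction and masses are not known exactly. Their poses are not given: they have to be found in the camera images.
- handpiece_blue: loose dental handpiece with a blue band, a steel-coloured rod 132 x 17 x 17 mm, 0.085 kg, lying flat. Origin on the underside at mid-length, z up, y along it: small drum head at y = -66 mm (pointing roughly to the robot), grooved coupling end at +66, 12 mm wide band at +20. Solid from y -40 to +66, x -8 to +8, z 0 to 17 mm: grip across x at y = +13.
- handpiece_red: loose dental handpiece with a red band, a steel-coloured rod 132 x 17 x 17 mm, 0.085 kg, lying flat. Origin on the underside at mid-length, z up, y along it: small drum head at y = -66 mm (pointing roughly to the robot), grooved coupling end at +66, 12 mm wide band at +20. Solid from y -40 to +66, x -8 to +8, z 0 to 17 mm: grip across x at y = +13.
- handpiece_green: loose dental handpiece with a green band, a steel-coloured rod 132 x 17 x 17 mm, 0.085 kg, lying flat. Origin on the underside at mid-length, z up, y along it: small drum head at y = -66 mm (pointing roughly to the robot), grooved coupling end at +66, 12 mm wide band at +20. Solid from y -40 to +66, x -8 to +8, z 0 to 17 mm: grip across x at y = +13.
- handpiece_yellow: loose dental handpiece with a yellow band, a steel-coloured rod 132 x 17 x 17 mm, 0.085 kg, lying flat. Origin on the underside at mid-length, z up, y along it: small drum head at y = -66 mm (pointing roughly to the robot), grooved coupling end at +66, 12 mm wide band at +20. Solid from y -40 to +66, x -8 to +8, z 0 to 17 mm: grip across x at y = +13.
- cradle_blue: fixed blue cradle: steel strap, two blue saddles, upright post (30 wide, 28 mm high) with a blue pad; 60 mm from the next cradle in the steel tray (175 x 275 mm, rim 24 mm high). Origin under the pad's face on the tray floor, z up, -x toward the open end. Saddles at x -22 and -99 mm: 14 long, 49 wide, 27 high; slot along x, floor at z 14, 22 wide, flaring to 36 at the top. Only the 3 mm strap lies between them.
- cradle_red: fixed red cradle: steel strap, two red saddles, upright post with a red pad; 60 mm from the next cradle in the steel tray (175 x 275 mm, rim 24 mm high). Origin, axes and sizes as cradle_blue. In every cradle a seated handpiece has its y axis along the cradle's +x (coupling end toward the post) and its origin at x -74, y 0, z 14 mm: the coupling end is then 8 mm short of the pad.
- cradle_green: fixed green cradle: steel strap, two green saddles, upright post with a green pad; 60 mm from the next cradle in the steel tray (175 x 275 mm, rim 24 mm high). Origin, axes and sizes as cradle_blue. Seating as told at cradle_red.
- cradle_yellow: fixed yellow cradle: steel strap, two yellow saddles, upright post with a yellow pad; 60 mm from the next cradle in the steel tray (175 x 275 mm, rim 24 mm high). Origin, axes and sizes as cradle_blue. Seating as told at cradle_red.
- red_ring_scaler: not a handpiece: a slim scaler with a red ring, 173 mm long, 11 mm across, hooked points at both ends, lying loose among the handpieces; stays where it is. Origin: under its middle, y along it.
- yellow_ring_spatula: not a handpiece: a slim spatula with a yellow ring and a flat blade, 153 mm long, 11 mm across, lying loose among the handpieces; stays where it is. Origin: under its middle, y along it. Behind this row of handpieces a reel dispenser with its cutter overhangs the worktop from x = 0.53 m on, 0.23 m up and higher: carry along straight lines in front of it.
There are look-alikes about, which are no part of the job. Of the things that look like the cradle_blue, the larger one is meant.

How it is judged (in metres and radians):
At the end, for the whole second after the job is handed in: Every handpiece lies level at rest in the cradle of its own colour: down on the floor of both saddles (within 4 mm), along the cradle within 0.12 rad, coupling end toward the post and 0 to 24 mm short of its pad; released (x of handpiece_blue in the frame of cradle_blue between -0.09 and -0.062 m and y of handpiece_blue in the frame of cradle_blue between -0.008 and 0.008 m and z of handpiece_blue in the frame of cradle_blue between 0.01 and 0.018 m and y of cradle_blue in the frame of handpiece_blue above 0 m and angle between the y axis of handpiece_blue and the x axis of cradle_blue, either way round below 0.12 rad and angle between each of handpiece_blue, handpiece_red, handpiece_green, handpiece_yellow's own z axis and vertical below 0.12 rad and linear speed of each of handpiece_blue, handpiece_red, handpiece_green, handpiece_yellow below 0.02 m/s and angular speed of each of handpiece_blue, handpiece_red, handpiece_green, handpiece_yellow below 0.2 rad/s and x of handpiece_red in the frame of cradle_red between -0.09 and -0.062 m and y of handpiece_red in the frame of cradle_red between -0.008 and 0.008 m and z of handpiece_red in the frame of cradle_red between 0.01 and 0.018 m and y of cradle_red in the frame of handpiece_red above 0 m and angle between the y axis of handpiece_red and the x axis of cradle_red, either way round below 0.12 rad and x of handpiece_green in the frame of cradle_green between -0.09 and -0.062 m and y of handpiece_green in the frame of cradle_green between -0.008 and 0.008 m and z of handpiece_green in the frame of cradle_green between 0.01 and 0.018 m and y of cradle_green in the frame of handpiece_green above 0 m and angle between the y axis of handpiece_green and the x axis of cradle_green, either way round below 0.12 rad and x of handpiece_yellow in the frame of cradle_yellow between -0.09 and -0.062 m and y of handpiece_yellow in the frame of cradle_yellow between -0.008 and 0.008 m and z of handpiece_yellow in the frame of cradle_yellow between 0.01 and 0.018 m and y of cradle_yellow in the frame of handpiece_yellow above 0 m and angle between the y axis of handpiece_yellow and the x axis of cradle_yellow, either way round below 0.12 rad); the robot touches nothing.
It fails at once if the scaler or the spatula is moved from its place by more than 25 mm (distance of any of red_ring_scaler, yellow_ring_spatula from where it was at the start of the episode above 0.025 m).
It fails at once if a handpiece is dropped or thrown: it moves faster than 0.6 m/s (a fall of about 2 cm) with no finger on it ((linear speed of handpiece_blue above 0.6 m/s and contact force between handpiece_blue and the fingers below 0.01 N) or (linear speed of handpiece_red above 0.6 m/s and contact force between handpiece_red and the fingers below 0.01 N) or (linear speed of handpiece_green above 0.6 m/s and contact force between handpiece_green and the fingers below 0.01 N) or (linear speed of handpiece_yellow above 0.6 m/s and contact force between handpiece_yellow and the fingers below 0.01 N)).
It also fails if it takes over 109 s, if anything falls off the work surface, if the arm or the gripper's body presses on something with over 40 N, if the wrist force passes 120 N, or if a joint passes its speed limit or range.

### The arm

A 6-joint arm with a two-finger parallel gripper is mounted at the origin on a cart in front of the work surface, level with it; the furniture and walls round the work are solid. World frame = base frame: x ahead of the robot, y to its left, z up, the work surface at z = 0. Lengths are in mm, angles in degrees, forces in N, time in s.
With the tool pointing down it reaches from about 300 to 850 mm from the base axis. Payload 4.2 kg.
Tool frame: the origin (TCP) lies on the centre line of the jaws, within the pads' length; the fingertips stand 14 mm ahead of it and the grasp point (between the pads) lies 5 mm behind it; z points along the fingers, y is the direction in which the jaws open and shut (so a half turn about z gives the same grasp; the last joint's range is limited). The gripper opens to 91 mm and grips with 3 to 60 N. Pads are 32 mm wide; open, the fingers measure 118 mm over their backs; the gripper's body (76 mm by 178 mm) begins 60 mm behind the grasp point.
Start: joints at [68.182, 18.312, 89.639, -0, 72.044, -1.146], TCP at [202.991, 537.993, 227.976] pointing down, gripper open.
Joint ranges: [-177.97, 177.97], [-48.28, 115.42], [12.27, 149.76], [-77.06, 257.06], [2.81, 150.46], [-146.56, 146.56]. Speed limits (degrees/s): [147.25, 147.25, 180, 180, 180, 180].

### API

Orientations are given as [roll, pitch, yaw] about the fixed x, y, z axes, in that order (R = Rz(yaw) Ry(pitch) Rx(roll)).
In Python, from workcell import env gives the robot as it stands.
- The arm moves only by the tool play_rows, never from a script. Its argument "increments" is a list of rows, each a list of 5 numbers: the shift along the world's x, y, z in mm, then the turn about the world's z in degrees, then the closure, from 0 (fully open) to 1 (shut). In form: [[x, y, z, yaw, fingers], ...]. A call has 1 to 20 rows; each row shifts and turns the commanded pose from where the row before left it; what a row does not reach is not made up. A row lasts 1/8 s, in which the tool goes at most 62.5 mm and 10.7 degrees, less where a joint would pass 70% of its speed; a pose out of reach is approached as far as the arm can. A call is refused whole if a number of a shift passes 62.5 or a number of a turn 10.7, either way. A call with a gripper value outside its range is refused whole. The fingers move at their own pace and stop on an object; "newtons" is the grip in N (left out, the last holds). Time passes only in rows, so rows that do not move let the fingers close. It gives the time, the measured TCP pose, the force and the opening at its end, in the units of the state.
- env.state(): the state, without advancing time (a new reading comes with each control period).
- env.grab_frame(name): name is "side" or "top" or "wrist"; returns the picture (400x640x3 uint8, red, green, blue); there is no depth.
- env.calibration(name): a dict with "fx", "fy", "cx", "cy" (pixels), "R" (3x3) and "t" (3): a world point X has camera coordinates R X + t; the wrist camera has in their place "hand_eye" (4x4, takes a point from camera to tool coordinates, whose origin is the TCP and whose axes are the flange's). Camera axes: x right, y down, z forward; pixel columns grow to the right and rows downward; lengths in mm; the calibration is good to about 2 mm. A picture is of the moment at which its call begins: read the wrist's pose just before it. calibration takes no time and is no camera call.
- env.job_done(): hands the job in, once; it reports no verdict.
The state is a dict: "time_s": time; "qpos": joint angles; "qvel": joint speeds; "effort": joint torques, N m; "ee_pos": TCP position; "ee_rot": TCP orientation; "force": force on the tool from outside, world axes, zero at the start; "torque": the same for the moment, N m; "gripper_width": finger opening in mm.
Only numpy, scipy, OpenCV 4.12 (cv2) and the standard library are available. Lean on these libraries where they do the work, as an engineer would, in place of code of your own. Each camera call takes 0.05 s, during which the arm holds its last target.

## Working session

There is one attempt and no reset: what is moved stays moved. The work goes in short steps, Python scripts to look and compute and a tool call to move; the robot and the scene stay as the last step left them, time stands still between calls to the robot, and variables do not carry over. Pictures are saved under pics/ and viewed, and the job is handed in when it is done.

Besides the shell and the picture viewer there is one more tool, called after "Request:" as name(argument=value, ...) on one line, values as JSON. play_rows: Moves the arm, as the interface text tells. Its arguments: {"type":"object","properties":{"increments":{"type":"array"},"newtons":{"type":"number"}},"required":["increments"]}

```bash
mkdir -p pics; ls; python3 - <<'E'
from workcell import env
import cv2
s=env.state();print(s)
for n in ["side","top","wrist"]:
    c=env.calibration(n);print(n,c)
    im=env.grab_frame(n);cv2.imwrite(f"pics/a_{n}.png",im[:,:,::-1])
E
```

```text
pics
{'time_s': 0.0, 'qpos': array([ 6.81803415e+01,  1.83534931e+01,  8.97057610e+01, -2.00034258e-03,
        7.20440060e+01, -1.14541035e+00]), 'qvel': array([ 0.00367839, -0.0071622 , -0.03490042, -0.08022974,  0.03250041,
        0.08091582]), 'effort': array([-6.47767829e-04, -4.12456226e+01, -2.31971186e+01,  7.26519129e-02,
        4.57085925e-02, -1.33370609e-04]), 'ee_pos': array([202.83439651, 537.52930758, 227.1060663 ]), 'ee_rot': array([-1.79896722e+02, -1.62734822e-04,  1.59326370e+02]), 'force': array([-0.26369055, -0.35253047, -1.03973265]), 'torque': array([ 0.02409994, -0.04102674,  0.01310854]), 'gripper_width': 91.46157966002465}
side {'fx': 412.37545726440214, 'fy': 412.37545726440214, 'cx': 318.3641951513822, 'cy': 204.84009365595605, 'R': array([[ 0.88668291, -0.46233274,  0.00646933],
       [-0.16141265, -0.32261518, -0.93266575],
       [ 0.43328901,  0.82593455, -0.36068372]]), 't': array([-464.17551651,   87.61028676, 1168.11309176])}
top {'fx': 462.28121765576793, 'fy': 462.28121765576793, 'cx': 322.43609627966777, 'cy': 198.80134940892614, 'R': array([[ 0.00873361, -0.99993692,  0.00706255],
       [-0.98968458, -0.00965363, -0.14293787],
       [ 0.14299703, -0.00574134, -0.98970646]]), 't': array([ -56.87510127,  469.76147839, 1393.88132847])}
wrist {'fx': 322.0609641973452, 'fy': 322.0609641973452, 'cx': 310.9422595786179, 'cy': 200.97497181318283, 'hand_eye': array([[ 3.97311882e-04, -9.68276213e-01, -2.49882006e-01,
         7.07135105e+01],
       [ 9.99999862e-01,  4.70647085e-04, -2.33728516e-04,
         2.18713028e-01],
       [ 3.43920000e-04, -2.49881878e-01,  9.68276267e-01,
        -1.56540641e+02],
       [ 0.00000000e+00,  0.00000000e+00,  0.00000000e+00,
         1.00000000e+00]])}
```

View pics/a_top.png

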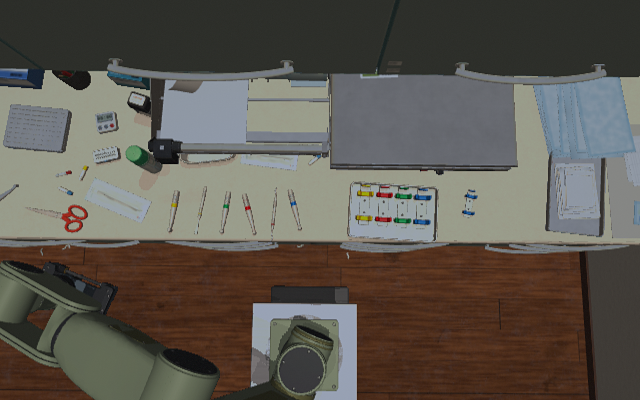

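View pics/a_side.png

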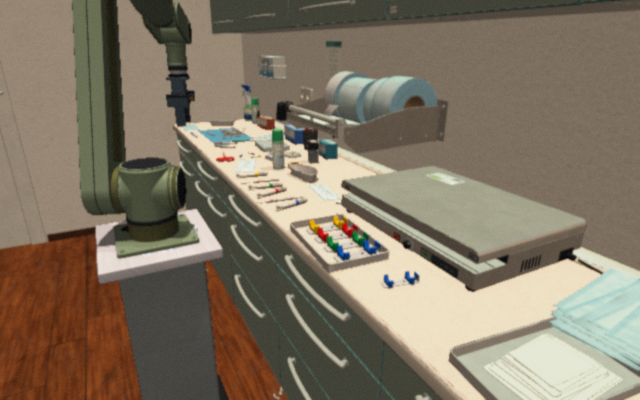

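View pics/a_wrist.png

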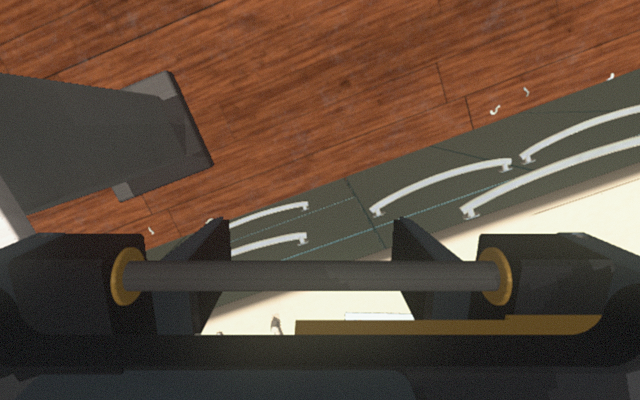

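```bash
cat > h.py <<'E'
import numpy as np,cv2
from workcell import env
from scipy.spatial.transform import Rotation as Ro
def cam(n,s=None):
    c=env.calibration(n);K=[c[k] for k in("fx","fy","cx","cy")]
    if n=="wrist":
        T=np.eye(4);T[:3,:3]=Ro.from_euler('xyz',s['ee_rot'],degrees=True).as_matrix();T[:3,3]=s['ee_pos']
        M=T@np.array(c['hand_eye']);return K,M[:3,:3],M[:3,3]
    R=np.array(c['R']);return K,R.T,-R.T@np.array(c['t'])
def ray(C,u,v,z):
    K,R,o=C;d=R@np.array([(u-K[2])/K[0],(v-K[3])/K[1],1.]);return o+d*(z-o[2])/d[2]
def pix(C,X):
    K,R,o=C;p=R.T@(np.asarray(X,float)-o);return K[0]*p[0]/p[2]+K[2],K[1]*p[1]/p[2]+K[3]
def blobs(im,mn=6):
    h=cv2.cvtColor(im,cv2.COLOR_RGB2HSV);out=[]
    for n,rs in dict(red=[(0,7),(174,180)],yellow=[(19,30)],green=[(50,85)],blue=[(98,118)]).items():
        m=np.zeros(h.shape[:2],np.uint8)
        for a,b in rs: m|=cv2.inRange(h,(a,150,60),(b,255,255))
        k,l,st,ce=cv2.connectedComponentsWithStats(m)
        for i in range(1,k):
            if st[i,4]>=mn: out.append((n,ce[i],st[i,4],l==i))
    return out
E
python3 - <<'E'
from h import *
im=cv2.imread("pics/a_top.png")[:,:,::-1];C=cam("top")
print(C[2])
for n,c,a,_ in blobs(im):
    if 20<c[0]<520 and 150<c[1]<260: print(n,c.round(1),a,ray(C,*c,15).round(0))
for u,v in [(175,192),(171,231),(204,188),(197,234),(229,192),(222,232),(246,195),(254,233),(276,188),(275,234),(290,189),(299,230)]: print(u,v,ray(C,u,v,8).round())
cv2.imwrite("pics/a_tz.png",cv2.resize(im[170:245,150:500],None,fx=2.28,fy=2.28,interpolation=2)[:,:,::-1])
E
```

```text
[ 266.09152374  -44.33386902 1447.08174981]
red [ 68.5 172.2] 11 [550. 747.  15.]
red [384.5 187. ] 8 [ 512. -247.   15.]
red [383.9 194.7] 59 [ 488. -245.   15.]
red [ 73.  218.1] 236 [405. 720.  15.]
red [247.3 207.5] 15 [443. 181.  15.]
red [382.8 219.1] 57 [ 411. -241.   15.]
yellow [ 85.  167.6] 12 [565. 696.  15.]
yellow [365.5 185.4] 8 [ 517. -188.   15.]
yellow [365.  193.6] 44 [ 491. -186.   15.]
yellow [172.  204.3] 6 [451. 416.  15.]
yellow [175.1 204.9] 9 [449. 406.  15.]
yellow [358.8 217.8] 24 [ 415. -166.   15.]
yellow [369.2 218.1] 19 [ 414. -199.   15.]
green [140.2 153.6] 13 [612. 526.  15.]
green [403.5 196.1] 55 [ 484. -307.   15.]
green [225.5 206. ] 12 [447. 249.  15.]
green [402.8 220.4] 56 [ 408. -303.   15.]
blue [318.  155.7] 7 [611. -37.  15.]
blue [423.2 189.2] 9 [ 507. -369.   15.]
blue [ 69.3 192.3] 11 [486. 738.  15.]
blue [422.8 197.3] 58 [ 481. -367.   15.]
blue [471.3 196.2] 23 [ 486. -520.   15.]
blue [292.9 203.3] 14 [458.  40.  15.]
blue [468.2 212.8] 24 [ 433. -508.   15.]
blue [421.4 221.7] 53 [ 404. -361.   15.]
175 192 [491. 411.   8.]
171 231 [368. 417.   8.]
204 188 [505. 321.   8.]
197 234 [360. 336.   8.]
229 192 [493. 242.   8.]
222 232 [367. 259.   8.]
246 195 [484. 188.   8.]
254 233 [365. 159.   8.]
276 188 [507.  94.   8.]
275 234 [362.  94.   8.]
290 189 [504.  50.   8.]
299 230 [375.  19.   8.]
```

View pics/a_tz.png

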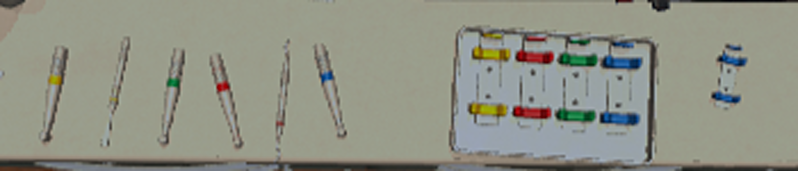

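Request:
play_rows(increments=[[20,-30,2,2,0],[30,-38,3,3,0],[31,-38,3,3,0],[31,-38,3,3,0],[31,-38,3,3,0],[31,-38,3,3,0],[31,-38,3,2,0],[25,-38,2,2,0],[10,-12,0,0,0],[0,0,0,0,0],[0,0,0,0,0]])

```text
time_s: 1.52
ee_pos: [442.3, 230.9, 249.8]
ee_rot: [180.0, -0.1, -179.6]
force: [0.5, -0.4, 0.3]
gripper_width: 90.9
```

```bash
python3 - <<'E'
from h import *
import pickle
s=env.state();im=env.grab_frame("wrist");cv2.imwrite("pics/b_w.png",im[:,:,::-1]);pickle.dump(s,open("b.pkl","wb"))
print(s['time_s'],s['ee_pos'],s['ee_rot'],s['qpos'])
C=cam("wrist",s);print(C[2])
for n,c,a,_ in blobs(im): print(n,c.round(1),a,ray(C,*c,15).round(0))
E
```

```text
1.525 [442.26557928 230.94318678 249.76271914] [ 1.79972017e+02 -5.02220032e-02 -1.79623243e+02] [ 2.62216607e+01  1.06400745e+01  9.70174952e+01  4.93963999e-02
  7.23754362e+01 -6.41700534e+01]
[371.79176594 230.73563336 406.36469894]
red [207.4 134.3] 17 [391. 108.  15.]
red [271.9 175.5] 91 [440. 183.  15.]
yellow [392.5 161.1] 17 [422. 330.  15.]
yellow [453.  181.7] 62 [447. 407.  15.]
yellow [460.4 182.8] 40 [448. 416.  15.]
yellow [  3.1 208. ] 13 [ 484. -157.   15.]
yellow [  1.5 213.5] 19 [ 491. -160.   15.]
yellow [  5.7 213.3] 7 [ 491. -155.   15.]
yellow [503.9 262. ] 7 [554. 487.  15.]
yellow [114.2 271.7] 24 [571. -29.  15.]
yellow [508.7 280.7] 6 [581. 497.  15.]
yellow [507.3 291.1] 36 [596. 498.  15.]
yellow [115.5 293.4] 76 [604. -32.  15.]
yellow [510.6 286.3] 7 [589. 501.  15.]
yellow [503.5 300.6] 11 [611. 495.  15.]
blue [156.6 187.2] 44 [456.  40.  15.]
```

View pics/b_w.png

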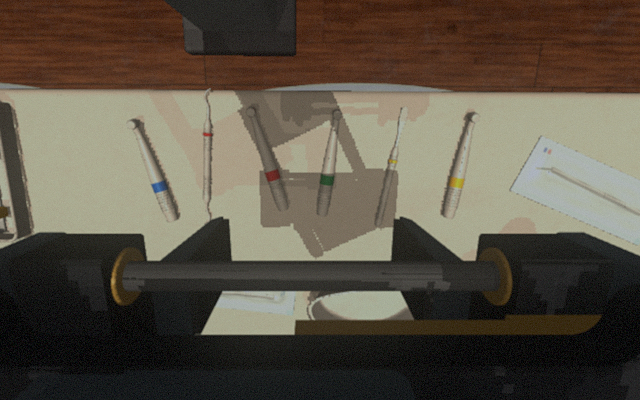

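```bash
python3 - <<'E'
import cv2
im=cv2.imread("pics/b_w.png")
cv2.imwrite("pics/b_z1.png",cv2.resize(im[95:230,110:300],None,fx=4.2,fy=4.2,interpolation=2))
cv2.imwrite("pics/b_z2.png",cv2.resize(im[95:230,300:490],None,fx=4.2,fy=4.2,interpolation=2))
E
```

```text
(no output)
```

View pics/b_z1.png

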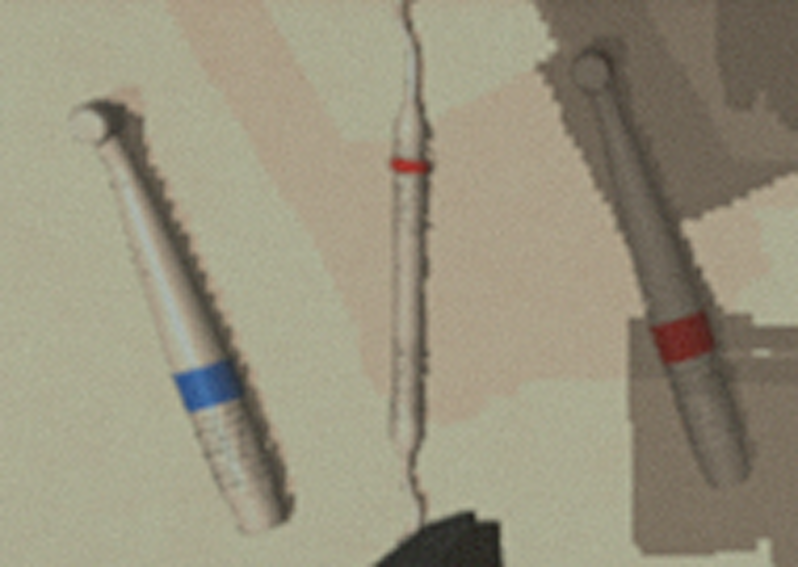

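View pics/b_z2.png

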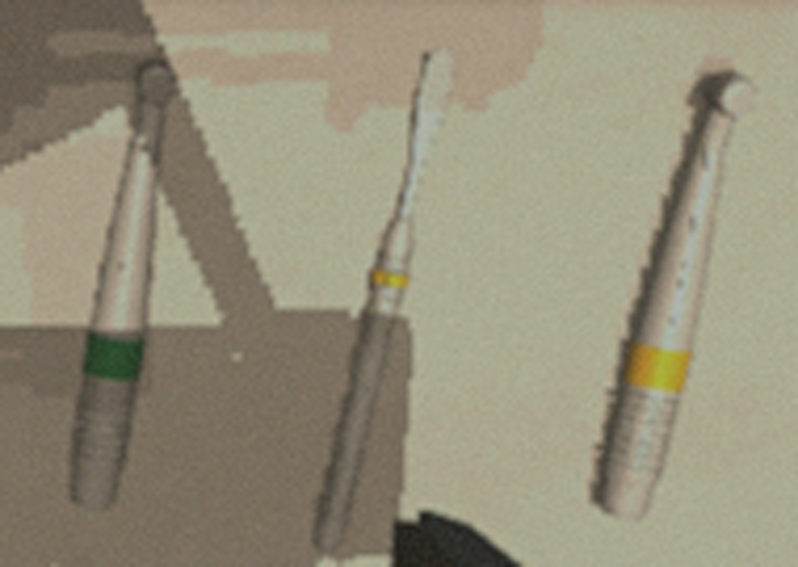

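```bash
python3 - <<'E'
from h import *
import pickle
s=pickle.load(open("b.pkl","rb"));C=cam("wrist",s)
P=dict(blue=((92,124),(210,386),(257,500),110),red=((592,70),(684,337),(728,470),110),green=((155,85),(115,356),(95,490),300),yellow=((737,95),(659,368),(628,500),300))
for n,(a,b,c,ox) in P.items():
    f=lambda p,z:ray(C,p[0]/4.2+ox-.4,p[1]/4.2+95-.4,z)
    h,bd,e=f(a,12),f(b,8.5),f(c,8.5); bt=f(b,15)
    ang=np.degrees(np.arctan2(*(e-h)[1::-1])); ang2=np.degrees(np.arctan2(*(bd-h)[1::-1]))
    d=(e-h)[:2]/np.linalg.norm((e-h)[:2])
    mid=bd[:2]-7*d; mid[0]+=bt[0]-bd[0]
    print(n,"head",h.round(),"band",bd.round(1),bt.round(1),"end",e.round(),"ang",ang.round(1),ang2.round(1),"head-band",np.linalg.norm((bt-h)[:2]).round(1),"grip",mid.round(1))
C=cam("top")
E
```

```text
blue head [380.  17.  12.] band [456.5  40.7   8.5] [455.1  43.8  15. ] end [492.  51.   8.] ang 16.8 17.1 head-band 79.6 grip [448.4  38.6]
red head [364. 160.  12.] band [440.7 183.3   8.5] [439.5 184.1  15. ] end [482. 196.   8.] ang 17.2 17.3 head-band 79.1 grip [432.9 181.2]
green head [368. 261.  12.] band [445.9 251.5   8.5] [444.7 251.2  15. ] end [488. 246.   8.] ang -7.1 -7.0 head-band 77.6 grip [437.8 252.4]
yellow head [369. 425.  12.] band [448.5 414.4   8.5] [447.2 411.4  15. ] end [490. 410.   8.] ang -7.4 -7.9 head-band 79.1 grip [440.3 415.3]
```

Request:
play_rows(increments=[[0,-30,0,0,0],[0,-50,0,0,0],[0,-50,0,0,0],[0,-50,0,0,0],[0,-50,0,0,0],[0,-50,0,0,0],[0,-50,0,0,0],[0,-50,0,0,0],[0,-50,0,0,0],[0,-50,0,0,0],[0,-30,0,0,0],[0,0,0,0,0],[0,0,0,0,0]])

```text
time_s: 3.2
ee_pos: [443.2, -278.6, 249.8]
ee_rot: [179.9, -0.0, -179.6]
force: [-0.2, 0.4, -0.6]
gripper_width: 91.2
```

```bash
python3 - <<'E'
from h import *
import pickle
s=env.state();im=env.grab_frame("wrist");cv2.imwrite("pics/c_w.png",im[:,:,::-1]);pickle.dump(s,open("c.pkl","wb"))
print(s['time_s'],s['ee_pos'],s['ee_rot'],s['qpos'])
C=cam("wrist",s);print(C[2])
for n,c,a,m in blobs(im,20):
    ys,xs=np.nonzero(m);print(n,c.round(1),a,(xs.min(),xs.max(),ys.min(),ys.max()),ray(C,*c,29).round(0))
cv2.imwrite("pics/c_z.png",cv2.resize(im[60:260,150:480],None,fx=2.4,fy=2.4,interpolation=2)[:,:,::-1])
E
```

```text
3.2 [ 443.20673489 -278.55033668  249.81715644] [ 1.79932194e+02 -2.07637954e-02 -1.79599717e+02] [-3.34352167e+01  1.28994151e+01  9.40520277e+01  4.67802328e-02
  7.31035649e+01 -1.23849105e+02]
[ 372.65326174 -278.89622116  406.3829809 ]
red [623.6 135.9] 26 (np.int64(618), np.int64(628), np.int64(135), np.int64(137)) [390.  82.  29.]
red [343.8 149.7] 379 (np.int64(323), np.int64(363), np.int64(144), np.int64(157)) [ 408. -240.   29.]
red [337.4 211. ] 397 (np.int64(318), np.int64(356), np.int64(204), np.int64(219)) [ 482. -245.   29.]
red [335.7 231.3] 67 (np.int64(326), np.int64(345), np.int64(229), np.int64(233)) [ 509. -247.   29.]
yellow [393.9 153.2] 374 (np.int64(372), np.int64(414), np.int64(147), np.int64(160)) [ 412. -182.   29.]
yellow [383.  213.2] 380 (np.int64(365), np.int64(405), np.int64(207), np.int64(221)) [ 485. -190.   29.]
yellow [382.7 233.8] 86 (np.int64(373), np.int64(392), np.int64(231), np.int64(236)) [ 511. -188.   29.]
yellow [504.8 262.9] 28 (np.int64(502), np.int64(508), np.int64(258), np.int64(267)) [550. -30.  29.]
yellow [508.4 274.1] 44 (np.int64
[... 2044 characters left out ...]
 40 (np.int64(256), np.int64(260), np.int64(140), np.int64(150)) [ 403. -340.   29.]
blue [124.1 166.7] 52 (np.int64(119), np.int64(130), np.int64(163), np.int64(170)) [ 430. -498.   29.]
blue [565.4 189.4] 76 (np.int64(559), np.int64(570), np.int64(185), np.int64(193)) [453.  27.  29.]
blue [241.7 204.3] 164 (np.int64(233), np.int64(251), np.int64(200), np.int64(209)) [ 475. -362.   29.]
blue [222.5 206.5] 32 (np.int64(221), np.int64(224), np.int64(202), np.int64(211)) [ 478. -385.   29.]
blue [123.3 207.7] 70 (np.int64(116), np.int64(130), np.int64(204), np.int64(214)) [ 480. -506.   29.]
blue [239.4 225.8] 40 (np.int64(230), np.int64(249), np.int64(224), np.int64(227)) [ 502. -366.   29.]
```

View pics/c_z.png

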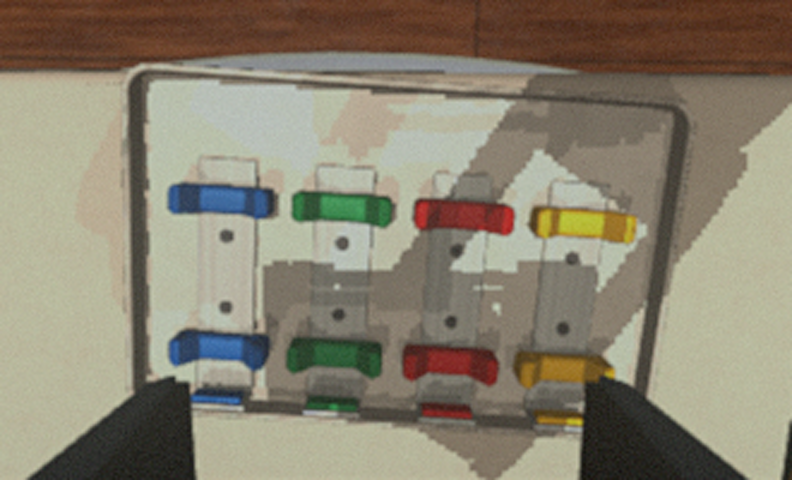

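```bash
python3 - <<'E'
from h import *
import pickle
s=pickle.load(open("c.pkl","rb"));C=cam("wrist",s)
im=cv2.imread("pics/c_w.png")[:,:,::-1]
h=cv2.cvtColor(im,cv2.COLOR_RGB2HSV)
R=dict(red=[(0,9),(170,180)],yellow=[(17,32)],green=[(50,85)],blue=[(98,120)])
D=dict(blue=((226,236),(226,307)),green=((342,243),(338,314)),red=((456,250),(451,322)),yellow=((572,259),(562,328)))
ub=dict(blue=(215,265),green=(265,315),red=(315,365),yellow=(365,416))
for n,rs in R.items():
    m=np.zeros(h.shape[:2],np.uint8)
    for a,b in rs: m|=cv2.inRange(h,(a,110,40),(b,255,255))
    k,l,st,ce=cv2.connectedComponentsWithStats(m)
    for i in range(1,k):
        if st[i,4]<150 or not(ub[n][0]-5<ce[i][0]<ub[n][1]+5) or ce[i][1]>240: continue
        x,y,w,hh,a=st[i];ys,xs=np.nonzero(l==i)
        # horn far edge: bottom row at the outer 20% on each side
        L=ys[xs<x+.2*w].max();Rr=ys[xs>x+.8*w].max()
        yc=y+hh/2
        pl=[ray(C,x-.5,yc,z)[1] for z in(2,29)];pr=[ray(C,x+w-.5,yc,z)[1] for z in(2,29)]
        yr=max(pl,key=lambda q:q) if 0 else None
        print(n,(x,y,w,hh),"left y z2/29",np.round(pl,1),"right",np.round(pr,1),"far edge x",ray(C,x,L+.5,29)[0].round(1),ray(C,x+w,Rr+.5,29)[0].round(1))
    p=[ray(C,150+a/2.4-.3,60+b/2.4-.3,5) for a,b in D[n]]
    print("  dots",p[0].round(1)[:2],p[1].round(1)[:2],"ang",np.degrees(np.arctan2(*(p[1]-p[0])[1::-1])).round(1))
cv2.imwrite("pics/c_z2.png",cv2.resize(im[130:245,210:315],None,fx=5,fy=5,interpolation=2)[:,:,::-1])
cv2.imwrite("pics/c_z3.png",cv2.resize(im[130:245,315:425],None,fx=5,fy=5,interpolation=2)[:,:,::-1])
E
```

```text
red (np.int32(323), np.int32(143), np.int32(41), np.int32(15)) left y z2/29 [-263.8 -264.8] right [-212.7 -217.1] far edge x 414.9 416.9
red (np.int32(318), np.int32(204), np.int32(40), np.int32(17)) left y z2/29 [-269.  -269.7] right [-216.6 -220.8] far edge x 492.0 494.2
  dots [ 427.9 -242.1] [ 466.4 -243.6] ang -2.3
yellow (np.int32(371), np.int32(146), np.int32(44), np.int32(15)) left y z2/29 [-203.7 -208.8] right [-148.7 -157.4] far edge x 418.0 420.0
yellow (np.int32(364), np.int32(206), np.int32(42), np.int32(16)) left y z2/29 [-208.7 -213.4] right [-153.6 -162. ] far edge x 495.5 492.5
  dots [ 432.2 -181.4] [ 469.3 -184.2] ang -4.4
green (np.int32(280), np.int32(141), np.int32(33), np.int32(13)) left y z2/29 [-317.3 -314.7] right [-276.3 -276.4] far edge x 409.5 412.7
green (np.int32(280), np.int32(203), np.int32(21), np.int32(10)) left y z2/29 [-318.6 -316. ] right [-291.2 -290.4] far edge x 483.4 484.5
  dots [ 424.7 -301.5] [ 462.5 -303.8] ang -3.6
blue (np.int32(221), np.int32(137), np.int32(41), np.int32(14)) left y z2/29 [-390.4 -382.9] right [-339.5 -335.5] far edge x 407.7 409.7
blue (np.int32(221), np.int32(198), np.int32(39), np.int32(16)) left y z2/29 [-395.3 -387.6] right [-344.6 -340.2] far edge x 483.9 486.1
  dots [ 421.5 -361.5] [ 459.1 -363.2] ang -2.6
```

View pics/c_z2.png

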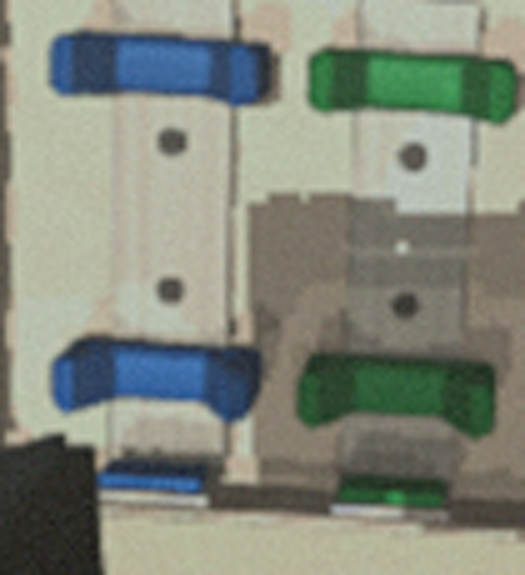

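View pics/c_z3.png

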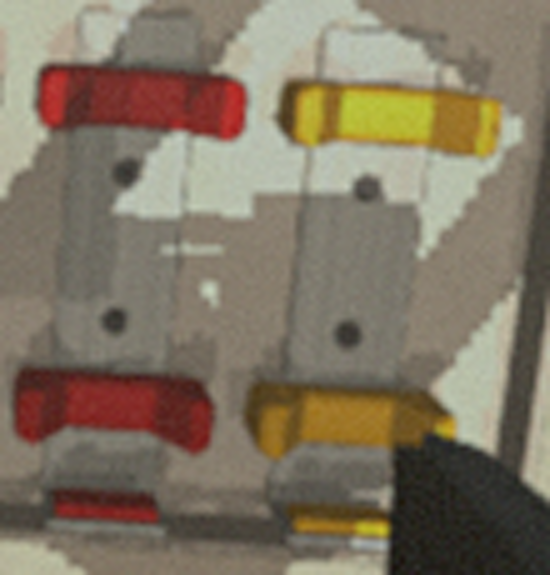

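Request:
play_rows(increments=[[0,25,-10,1,0.45],[1,40,-20,2.5,0.45],[1,42,-20,2.5,0.45],[1,42,-20,2.5,0.45],[1,42,-20,2.5,0.45],[1,42,-20,2.5,0.45],[0,42,-20,2,0.45],[0,30,-20,1,0.45],[0,12,-15,0,0.45],[0,0,-15,0,0.45],[0,0,0,0,0.45],[0,0,0,0,0.45]], newtons=20)

```text
time_s: 4.75
ee_pos: [448.2, 37.5, 70.6]
ee_rot: [-180.0, 0.1, -163.1]
force: [0.6, -0.0, 0.1]
gripper_width: 50.1
```

```bash
python3 - <<'E'
from h import *
s=env.state();im=env.grab_frame("wrist");cv2.imwrite("pics/d_w.png",im[:,:,::-1])
print(s['time_s'],s['ee_pos'],s['ee_rot'],s['gripper_width'])
C=cam("wrist",s);print(pix(C,(448.4,38.6,8.5)))
E
```

```text
4.75 [448.16719796  37.47824827  70.63322296] [-1.79993624e+02  6.12050038e-02 -1.63125008e+02] 50.083523993979675
(np.float64(311.74858148638555), np.float64(220.78425599028526))
```

View pics/d_w.png

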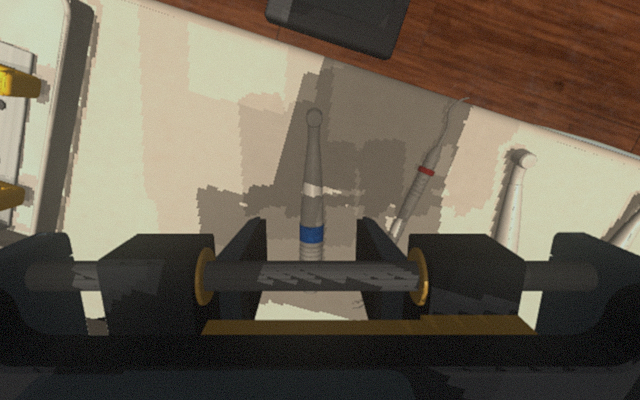

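Request:
play_rows(increments=[[0,0.5,-15,0,0.45],[0,0,-18,0,0.45],[0,0,-14,0,0.45],[0,0,-7,0,0.45],[0,0,0,0,0.45],[0,0,0,0,0.9],[0,0,0,0,0.9],[0,0,0,0,0.9],[0,0,0,0,0.9],[0,0,0,0,0.9]], newtons=20)

```text
time_s: 6.05
ee_pos: [448.1, 37.5, 16.1]
ee_rot: [180.0, 0.0, -163.2]
force: [-0.1, -0.9, 2.0]
gripper_width: 15.5
```

Request:
play_rows(increments=[[0,0,12,0,0.9],[0,0,30,0,0.9],[0,-15,32,0,0.9],[-1,-35,0,-2,0.9],[-1,-42,0,-3,0.9],[-1,-42,0,-3,0.9],[-1,-42,0,-3,0.9],[-1,-42,0,-3,0.9],[-1,-42,0,-3,0.9],[-1,-42,0,-2,0.9],[-1,-42,0,-1,0.9],[0,-35,0,0,0.9],[0,-20,0,0,0.9],[0,0,0,0,0.9],[0,0,0,0,0.9]])

```text
time_s: 7.92
ee_pos: [439.7, -360.1, 89.9]
ee_rot: [179.9, -0.1, 176.9]
force: [-0.4, -0.4, -0.5]
gripper_width: 15.7
```

```bash
python3 - <<'E'
from h import *
s=env.state();im=env.grab_frame("wrist");cv2.imwrite("pics/e_w.png",im[:,:,::-1])
print(s['time_s'],s['ee_pos'],s['ee_rot'],s['gripper_width'],s['force'])
E
```

```text
7.925 [ 439.70997659 -360.12704067   89.87320691] [ 1.79921663e+02 -5.22632111e-02  1.76855877e+02] 15.692253959976782 [-0.39545999 -0.39215934 -0.47621913]
```

View pics/e_w.png

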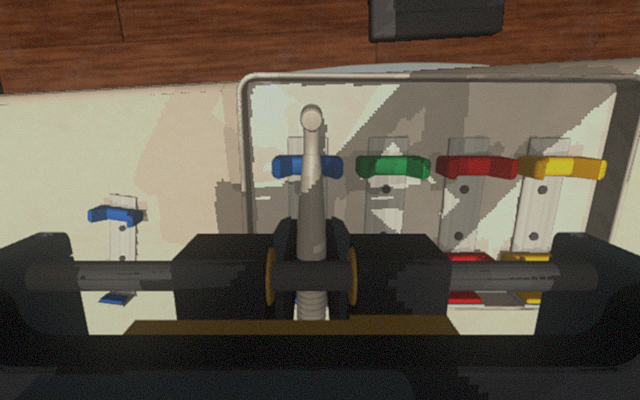

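Request:
play_rows(increments=[[0,-2,-10,0,0.9],[0,0,-16,0,0.9],[0,0,-14,0,0.9],[0,0,-8,0,0.9],[0,0,-4,0,0.9],[0,0,-1,0,0.9],[0,0,-1,0,0.9],[0,0,-1,0,0.9],[0,0,0,0,0.9],[0,0,0,0,0.9]])

```text
time_s: 9.22
ee_pos: [440.1, -363.6, 35.1]
ee_rot: [-180.0, 0.0, 176.8]
force: [-0.2, -0.3, -1.4]
gripper_width: 15.9
```

Request:
play_rows(increments=[[0,1,-0.5,0,0.9],[0,0,-0.5,0,0.9],[0,0,-0.5,0,0.9],[0,0,-0.5,0,0.9],[0,0,0,0,0.9],[0,0,0,0,0.9]])

```text
time_s: 9.98
ee_pos: [440.0, -362.5, 33.0]
ee_rot: [180.0, -0.0, 176.8]
force: [-0.1, 0.1, -0.4]
gripper_width: 15.7
```

Request:
play_rows(increments=[[0,0,-0.5,0,0.9],[0,0,-0.5,0,0.9],[0,0,-0.5,0,0.9],[0,0,0,0,0.9]])

```text
time_s: 10.48
ee_pos: [440.0, -362.5, 32.2]
ee_rot: [-180.0, 0.0, 176.8]
force: [-1.3, 0.1, 5.6]
gripper_width: 15.8
```

```bash
python3 - <<'E'
from h import *
s=env.state();im=env.grab_frame("wrist");cv2.imwrite("pics/f_w.png",im[:,:,::-1])
print(s['time_s'],s['ee_pos'],s['ee_rot'],s['gripper_width'],s['force'])
E
```

```text
10.475 [ 440.0090006  -362.52868878   32.18366133] [-1.79993848e+02  1.49461009e-02  1.76828296e+02] 15.772024117079386 [-1.31922851  0.08111033  5.56921861]
```

View pics/f_w.png

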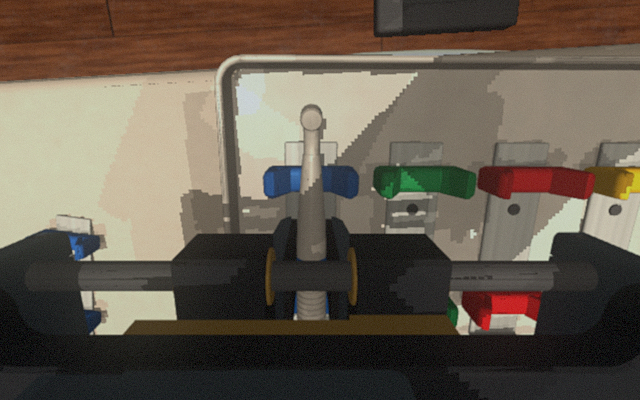

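Request:
play_rows(increments=[[0,0,0,0,0.8],[0,0,0,0,0.7],[0,0,0,0,0.6],[0,0,0,0,0.55],[0,0,0,0,0.55],[0,0,10,0,0.55],[0,0,25,0,0.55],[0,0,30,0,0.55],[0,0,20,0,0.55],[0,0,0,0,0.55],[0,0,0,0,0.55]])

```text
time_s: 11.9
ee_pos: [439.6, -362.2, 116.0]
ee_rot: [180.0, -0.0, 176.8]
force: [-0.6, -0.0, 0.5]
gripper_width: 41.3
```

```bash
python3 - <<'E'
from h import *
s=env.state();im=env.grab_frame("wrist");cv2.imwrite("pics/g_w.png",im[:,:,::-1])
print(s['time_s'],s['ee_pos'],s['ee_rot'],s['gripper_width'],s['force'])
E
```

```text
11.9 [ 439.58470889 -362.17739084  116.00581207] [ 1.79960591e+02 -4.39458690e-02  1.76826173e+02] 41.268276699740355 [-0.6037422  -0.01244091  0.52785614]
```

View pics/g_w.png

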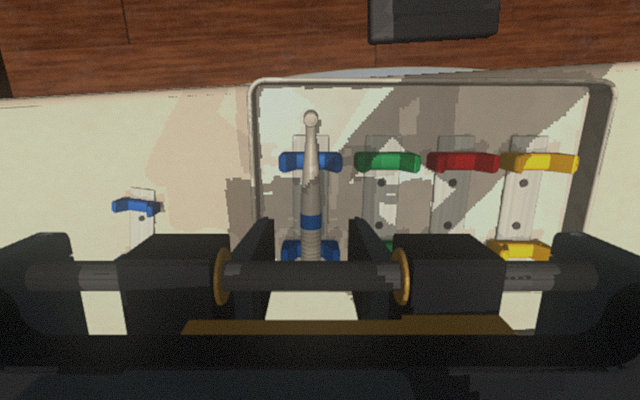

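Request:
play_rows(increments=[[0,25,0,0,0.5],[0,43,0,1,0.45],[-1,45,0,2,0.45],[-1,45,0,2,0.45],[-1,45,0,2,0.45],[-1,45,0,2,0.45],[-1,45,0,2,0.45],[-1,45,0,2,0.45],[-0.5,45,-5,2,0.45],[0,45,-5,2,0.45],[0,45,-10,2,0.45],[0,40,-10,1.4,0.45],[0,22,-10,0,0.45],[0,8,-6,0,0.45],[0,0,0,0,0.45],[0,0,0,0,0.45]])

```text
time_s: 13.95
ee_pos: [433.3, 179.8, 70.6]
ee_rot: [-180.0, -0.0, -162.8]
force: [0.2, -0.1, -0.1]
gripper_width: 49.7
```

```bash
python3 - <<'E'
from h import *
import pickle
im=cv2.imread("pics/g_w.png")
s=env.state();im=env.grab_frame("wrist");cv2.imwrite("pics/i_w.png",im[:,:,::-1])
print(s['time_s'],s['ee_pos'],s['ee_rot'],s['gripper_width'],s['force'])
s={'ee_rot':[179.96,-.044,176.826],'ee_pos':[439.58,-362.18,116.]}
C=cam("wrist",s);print("blue band",ray(C,311,222,30),ray(C,310,118,30))
E
```

```text
13.95 [433.25711556 179.82996131  70.60741126] [-1.79995688e+02 -1.42472882e-02 -1.62814344e+02] 49.65919499628693 [ 0.18721932 -0.06434961 -0.08030443]
blue band [ 448.76993351 -362.13768825   30.        ] [ 369.18298349 -358.49000239   30.        ]
```

View pics/i_w.png

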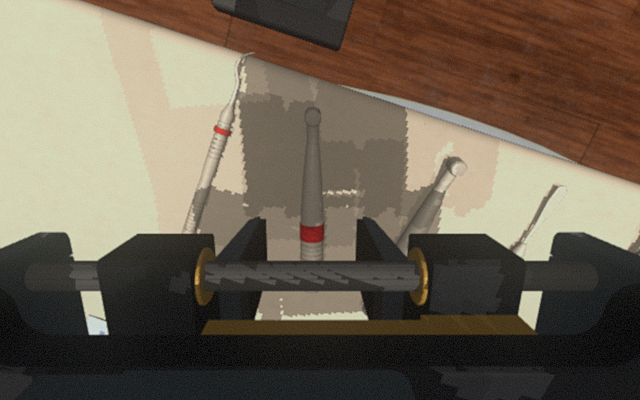

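Request:
play_rows(increments=[[0,1,-15,0,0.45],[0,0,-18,0,0.45],[0,0,-14,0,0.45],[0,0,-7,0,0.45],[0,0,0,0,0.45],[0,0,0,0,0.9],[0,0,0,0,0.9],[0,0,0,0,0.9],[0,0,0,0,0.9],[0,0,0,0,0.9]], newtons=20)

```text
time_s: 15.25
ee_pos: [433.6, 181.6, 16.7]
ee_rot: [180.0, 0.0, -162.8]
force: [-0.4, 0.2, 2.5]
gripper_width: 15.8
```

Request:
play_rows(increments=[[0,0,12,0,0.9],[0,0,30,0,0.9],[0,-15,32,0,0.9],[2,-38,0,-2,0.9],[2,-43,0,-3,0.9],[2,-43,0,-3,0.9],[2,-43,0,-3,0.9],[2,-43,0,-3,0.9],[2,-43,0,-3,0.9],[2,-43,0,-2,0.9],[0,-43,0,-1.4,0.9],[0,-42,0,0,0.9],[0,-26,0,0,0.9],[0,0,0,0,0.9],[0,0,0,0,0.9]])

```text
time_s: 17.12
ee_pos: [447.1, -239.7, 90.6]
ee_rot: [180.0, -0.0, 176.8]
force: [-0.5, 0.2, -0.8]
gripper_width: 15.6
```

```bash
python3 - <<'E'
from h import *
s=env.state();im=env.grab_frame("wrist");cv2.imwrite("pics/j_w.png",im[:,:,::-1])
print(s['time_s'],s['ee_pos'],s['ee_rot'],s['gripper_width'],s['force'])
E
```

```text
17.125 [ 447.13321663 -239.72644176   90.64486472] [ 1.79954648e+02 -2.76800867e-02  1.76821972e+02] 15.585252600072597 [-0.53604943  0.20799723 -0.80961834]
```

View pics/j_w.png

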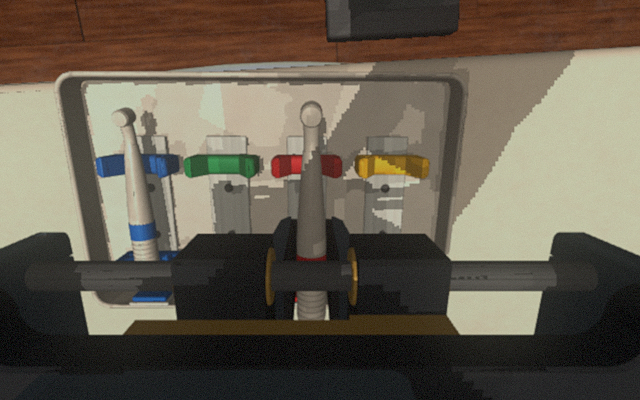

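Request:
play_rows(increments=[[0,-1.5,-10,0,0.9],[0,0,-16,0,0.9],[0,0,-14,0,0.9],[0,0,-8,0,0.9],[0,0,-4,0,0.9],[0,0,-2,0,0.9],[0,0,-1,0,0.9],[0,0,-1,0,0.9],[0,0,-0.5,0,0.9],[0,0,-0.5,0,0.9],[0,0,0,0,0.9],[0,0,0,0,0.9]])

```text
time_s: 18.68
ee_pos: [447.5, -242.0, 33.5]
ee_rot: [180.0, 0.0, 176.8]
force: [0.2, -1.6, -1.7]
gripper_width: 16.0
```

Request:
play_rows(increments=[[0,-0.7,-0.4,0,0.9],[0,0,-0.5,0,0.9],[0,0,-0.4,0,0.9],[0,0,0,0,0.9],[0,0,0,0,0.9]])

```text
time_s: 19.3
ee_pos: [447.6, -242.8, 32.7]
ee_rot: [-180.0, 0.0, 176.8]
force: [-0.9, 0.4, 5.8]
gripper_width: 15.8
```

Request:
play_rows(increments=[[0,0,0,0,0.8],[0,0,0,0,0.7],[0,0,0,0,0.6],[0,0,0,0,0.55],[0,0,0,0,0.55],[0,0,10,0,0.55],[0,0,25,0,0.55],[0,0,30,0,0.55],[0,0,20,0,0.55],[0,0,0,0,0.55],[0,0,0,0,0.55]])

```text
time_s: 20.68
ee_pos: [447.0, -242.5, 116.7]
ee_rot: [180.0, -0.0, 176.8]
force: [-0.3, -0.1, -0.0]
gripper_width: 41.2
```

```bash
python3 - <<'E'
from h import *
s=env.state();im=env.grab_frame("wrist");cv2.imwrite("pics/k_w.png",im[:,:,::-1])
print(s['time_s'],s['ee_pos'],s['ee_rot'],s['gripper_width'],s['force'])
E
```

```text
20.675 [ 447.01563941 -242.45220018  116.73025212] [ 1.79971147e+02 -4.74902188e-02  1.76828302e+02] 41.246951852544676 [-0.30829072 -0.14232822 -0.00606717]
```

View pics/k_w.png

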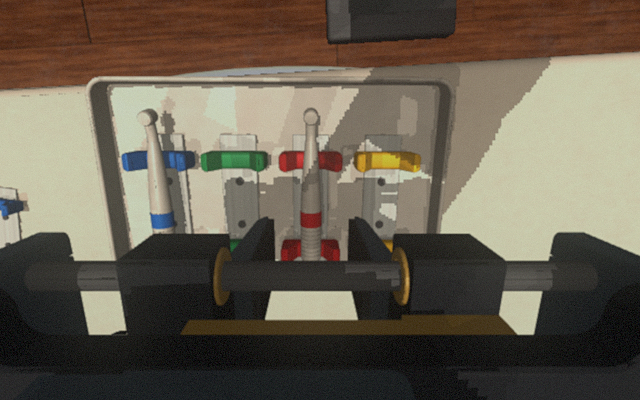

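Request:
play_rows(increments=[[0,25,0,0,0.5],[-1,42,0,-0.5,0.45],[-1,45,0,-0.5,0.45],[-1,45,0,-0.5,0.45],[-1,45,0,-0.5,0.45],[-1,45,0,-0.5,0.45],[-1,45,0,-0.5,0.45],[-1,45,0,-0.5,0.45],[-1,45,-5,-0.4,0.45],[-1,43,-10,0,0.45],[-1,40,-15,0,0.45],[0,22,-10,0,0.45],[0,8,-6,0,0.45],[0,0,0,0,0.45],[0,0,0,0,0.45]])

```text
time_s: 22.6
ee_pos: [437.5, 251.5, 71.3]
ee_rot: [-180.0, -0.0, 172.9]
force: [0.3, 0.5, -0.8]
gripper_width: 50.4
```

```bash
python3 - <<'E'
from h import *
s=env.state();im=env.grab_frame("wrist");cv2.imwrite("pics/l_w.png",im[:,:,::-1])
print(s['time_s'],s['ee_pos'],s['ee_rot'],s['gripper_width'],s['force'])
E
```

```text
22.6 [437.53510742 251.45835708  71.27150579] [-1.79984920e+02 -5.02770948e-03  1.72882922e+02] 50.380992784549534 [ 0.28400248  0.47386623 -0.81014179]
```

View pics/l_w.png

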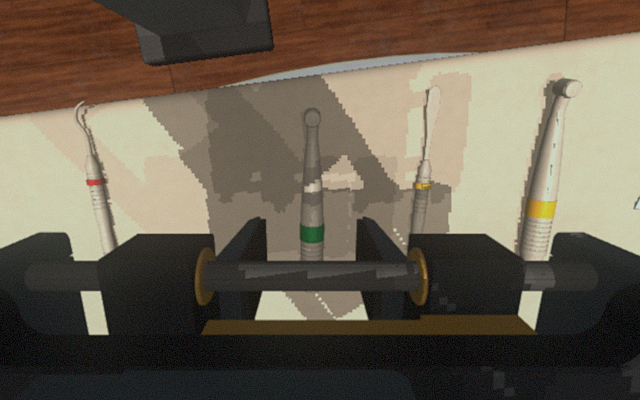

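Request:
play_rows(increments=[[0,0.5,-15,0,0.45],[0,0,-18,0,0.45],[0,0,-15,0,0.45],[0,0,-7,0,0.45],[0,0,0,0,0.45],[0,0,0,0,0.9],[0,0,0,0,0.9],[0,0,0,0,0.9],[0,0,0,0,0.9],[0,0,0,0,0.9]], newtons=20)

```text
time_s: 23.9
ee_pos: [437.6, 252.9, 16.4]
ee_rot: [180.0, 0.0, 172.9]
force: [-1.1, 0.7, 2.7]
gripper_width: 15.6
```

Request:
play_rows(increments=[[0,0,12,0,0.9],[0,0,30,0,0.9],[0,-15,32,0,0.9],[0,-38,0,0,0.9],[1,-45,0,0.5,0.9],[1,-45,0,0.5,0.9],[1,-45,0,0.5,0.9],[1,-45,0,0.5,0.9],[1,-45,0,0.5,0.9],[1,-45,0,0.5,0.9],[0,-45,0,0.5,0.9],[0,-45,0,0.3,0.9],[0,-45,0,0,0.9],[0,-43,0,0,0.9],[0,-35,0,0,0.9],[0,-16,0,0,0.9],[0,0,0,0,0.9],[0,0,0,0,0.9]])

```text
time_s: 26.15
ee_pos: [443.2, -297.9, 90.2]
ee_rot: [179.9, -0.0, 176.8]
force: [-0.7, 0.5, -1.2]
gripper_width: 15.5
```

```bash
python3 - <<'E'
from h import *
s=env.state();im=env.grab_frame("wrist");cv2.imwrite("pics/m_w.png",im[:,:,::-1])
print(s['time_s'],s['ee_pos'],s['ee_rot'],s['gripper_width'],s['force'])
E
```

```text
26.15 [ 443.21852881 -297.85423114   90.15094114] [ 1.79937165e+02 -4.49440583e-02  1.76766312e+02] 15.544568151762311 [-0.66235134  0.4612334  -1.19836439]
```

View pics/m_w.png

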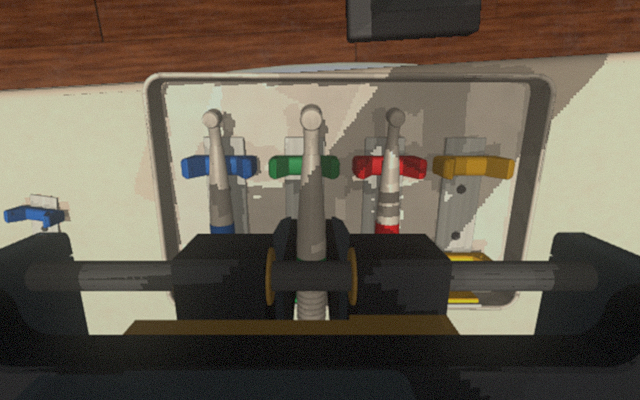

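Request:
play_rows(increments=[[0,-3.5,-10,0,0.9],[0,0,-16,0,0.9],[0,0,-14,0,0.9],[0,0,-8,0,0.9],[0,0,-4,0,0.9],[0,0,-2,0,0.9],[0,0,-1,0,0.9],[0,0,-1,0,0.9],[0,0,-0.5,0,0.9],[0,0,0,0,0.9],[0,0,0,0,0.9]])

```text
time_s: 27.58
ee_pos: [443.5, -302.8, 33.8]
ee_rot: [-180.0, 0.0, 176.7]
force: [-0.7, -0.5, -0.6]
gripper_width: 16.1
```

Request:
play_rows(increments=[[0,0,-0.6,0,0.9],[0,0,-0.5,0,0.9],[0,0,-0.5,0,0.9],[0,0,0,0,0.9],[0,0,0,0,0.9]])

```text
time_s: 28.2
ee_pos: [443.5, -302.7, 32.4]
ee_rot: [-180.0, 0.0, 176.7]
force: [-1.1, 0.9, 5.3]
gripper_width: 15.9
```

Request:
play_rows(increments=[[0,0,0,0,0.8],[0,0,0,0,0.7],[0,0,0,0,0.6],[0,0,0,0,0.55],[0,0,0,0,0.55],[0,0,10,0,0.55],[0,0,25,0,0.55],[0,0,30,0,0.55],[0,0,20,0,0.55],[0,0,0,0,0.55],[0,0,0,0,0.55]])

```text
time_s: 29.58
ee_pos: [443.0, -302.4, 116.6]
ee_rot: [180.0, -0.0, 176.7]
force: [-0.6, 1.1, -0.8]
gripper_width: 41.1
```

```bash
python3 - <<'E'
from h import *
s=env.state();im=env.grab_frame("wrist");cv2.imwrite("pics/n_w.png",im[:,:,::-1])
print(s['time_s'],s['ee_pos'],s['ee_rot'],s['gripper_width'],s['force'])
E
```

```text
29.575 [ 443.03902803 -302.38422575  116.58877964] [ 1.79962269e+02 -4.92714201e-02  1.76727010e+02] 41.13839541368031 [-0.57898606  1.14598526 -0.82924427]
```

View pics/n_w.png

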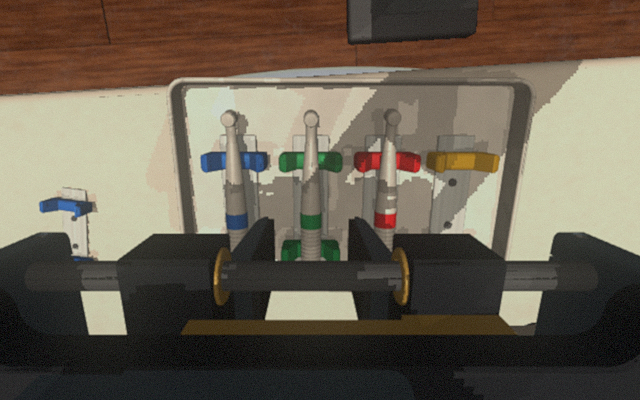

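Request:
play_rows(increments=[[0,25,0,0,0.5],[0,42,0,-0.5,0.45],[0,45,0,-0.5,0.45],[0,45,0,-0.5,0.45],[0,45,0,-0.5,0.45],[0,45,0,-0.5,0.45],[0,45,0,-0.5,0.45],[0,45,0,-0.5,0.45],[0,45,0,-0.5,0.45],[-1,45,0,-0.5,0.45],[-1,45,0,-0.3,0.45],[-1,45,0,0,0.45],[0,45,0,0,0.45],[0,45,-5,0,0.45],[0,40,-10,0,0.45],[0,38,-15,0,0.45],[0,23,-10,0,0.45],[0,8,-6,0,0.45],[0,0,0,0,0.45],[0,0,0,0,0.45]])

```text
time_s: 32.12
ee_pos: [440.7, 412.3, 71.5]
ee_rot: [-180.0, 0.0, 171.9]
force: [-0.5, -0.9, -0.7]
gripper_width: 50.6
```

```bash
python3 - <<'E'
from h import *
s=env.state();im=env.grab_frame("wrist");cv2.imwrite("pics/o_w.png",im[:,:,::-1])
print(s['time_s'],s['ee_pos'],s['ee_rot'],s['gripper_width'],s['force'])
E
```

```text
32.125 [440.69944526 412.25292874  71.46860837] [-1.79988495e+02  6.92499598e-03  1.71873563e+02] 50.55985689667704 [-0.45718296 -0.93814133 -0.74632153]
```

View pics/o_w.png

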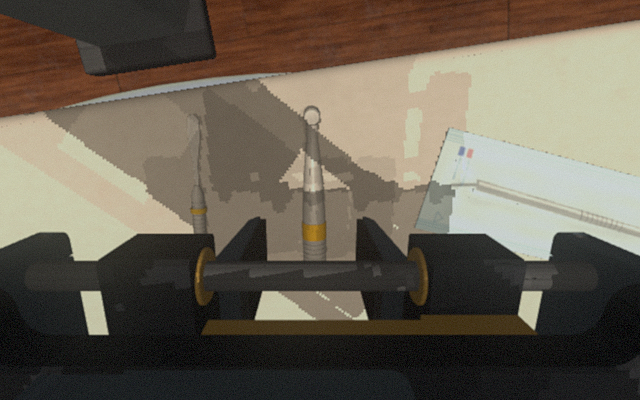

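Request:
play_rows(increments=[[0,2,-15,0,0.45],[0,0,-18,0,0.45],[0,0,-15,0,0.45],[0,0,-7,0,0.45],[0,0,0,0,0.45],[0,0,0,0,0.9],[0,0,0,0,0.9],[0,0,0,0,0.9],[0,0,0,0,0.9],[0,0,0,0,0.9]], newtons=20)

```text
time_s: 33.42
ee_pos: [440.5, 415.3, 16.3]
ee_rot: [180.0, 0.0, 171.9]
force: [-1.3, -0.7, 1.6]
gripper_width: 15.7
```

Request:
play_rows(increments=[[0,0,12,0,0.9],[0,0,30,0,0.9],[0,-15,32,0,0.9],[1,-38,0,0,0.9],[1,-45,0,0.5,0.9],[1,-45,0,0.5,0.9],[1,-45,0,0.5,0.9],[1,-45,0,0.5,0.9],[1,-45,0,0.5,0.9],[1,-45,0,0.5,0.9],[1,-45,0,0.5,0.9],[1,-45,0,0.5,0.9],[1,-45,0,0.5,0.9],[0,-45,0,0.3,0.9],[0,-43,0,0,0.9],[0,-35,0,0,0.9],[0,-17,0,0,0.9],[0,0,0,0,0.9],[0,0,0,0,0.9]])

```text
time_s: 35.8
ee_pos: [450.3, -181.6, 90.1]
ee_rot: [180.0, -0.0, 176.8]
force: [0.5, -0.3, -1.6]
gripper_width: 15.7
```

```bash
python3 - <<'E'
from h import *
s=env.state();im=env.grab_frame("wrist");cv2.imwrite("pics/p_w.png",im[:,:,::-1])
print(s['time_s'],s['ee_pos'],s['ee_rot'],s['gripper_width'],s['force'])
E
```

```text
35.8 [ 450.27269088 -181.61277004   90.07698517] [ 1.79955978e+02 -3.07823517e-02  1.76765188e+02] 15.718826504148579 [ 0.48445975 -0.27905838 -1.61071745]
```

View pics/p_w.png

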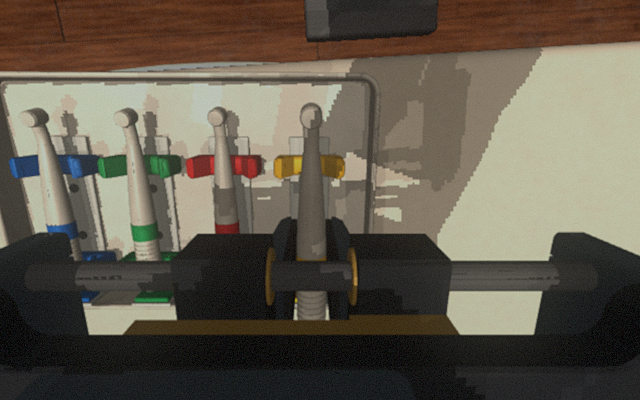

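Request:
play_rows(increments=[[0,0,-10,0,0.9],[0,0,-16,0,0.9],[0,0,-14,0,0.9],[0,0,-8,0,0.9],[0,0,-4,0,0.9],[0,0,-2,0,0.9],[0,0,-1,0,0.9],[0,0,-1,0,0.9],[0,0,-0.5,0,0.9],[0,0,0,0,0.9],[0,0,0,0,0.9]])

```text
time_s: 37.22
ee_pos: [450.5, -182.8, 33.7]
ee_rot: [180.0, 0.0, 176.7]
force: [-0.7, 0.6, -2.1]
gripper_width: 15.4
```

Request:
play_rows(increments=[[0,0,-0.6,0,0.9],[0,0,-0.5,0,0.9],[0,0,-0.5,0,0.9],[0,0,0,0,0.9],[0,0,0,0,0.9]])

```text
time_s: 37.85
ee_pos: [450.5, -182.7, 32.2]
ee_rot: [180.0, 0.0, 176.7]
force: [-1.7, 0.8, 5.9]
gripper_width: 15.9
```

Contact is as with the other three. Release, lift, then move to a viewpoint over the tray.

Request:
play_rows(increments=[[0,0,0,0,0.8],[0,0,0,0,0.7],[0,0,0,0,0.6],[0,0,0,0,0.55],[0,0,0,0,0.55],[0,0,10,0,0.55],[0,0,25,0,0.55],[0,0,35,0,0.55],[0,-20,35,0,0.4],[0,-30,35,0,0.2],[0,-40,30,0,0],[0,0,15,0,0],[0,0,0,0,0],[0,0,0,0,0]])

```text
time_s: 39.6
ee_pos: [449.8, -271.4, 216.0]
ee_rot: [179.9, -0.1, 176.8]
force: [-0.9, 0.3, 0.8]
gripper_width: 91.0
```

```bash
python3 - <<'E'
from h import *
import pickle
s=env.state();im=env.grab_frame("wrist");cv2.imwrite("pics/q_w.png",im[:,:,::-1]);pickle.dump(s,open("q.pkl","wb"))
t=env.grab_frame("top");si=env.grab_frame("side")
cv2.imwrite("pics/q_s.png",cv2.resize(si[180:300,260:420],None,fx=4,fy=4,interpolation=2)[:,:,::-1])
cv2.imwrite("pics/q_t.png",t[:,:,::-1])
print(s['time_s'],s['ee_pos'],s['ee_rot'],s['gripper_width'],s['force'])
C=cam("top")
for n,c,a,_ in blobs(t):
    if 150<c[0]<440 and 150<c[1]<260: print(n,c.round(1),a,ray(C,*c,15).round(0))
cv2.imwrite("pics/q_z.png",cv2.resize(im[60:260,150:480],None,fx=2.4,fy=2.4,interpolation=2)[:,:,::-1])
E
```

```text
39.6 [ 449.79795732 -271.36146195  215.9788403 ] [ 1.79909437e+02 -1.17053915e-01  1.76779088e+02] 91.03618768571903 [-0.88539014  0.33033827  0.77141556]
yellow [366.1 185.4] 13 [ 517. -190.   15.]
yellow [359.9 193. ] 23 [ 493. -170.   15.]
yellow [370.5 193.3] 24 [ 492. -203.   15.]
yellow [364.6 202.6] 23 [ 462. -185.   15.]
yellow [358.1 217.6] 21 [ 415. -164.   15.]
yellow [369.2 218.2] 20 [ 413. -199.   15.]
blue [318.  155.7] 7 [611. -37.  15.]
blue [417.6 220.1] 7 [ 409. -349.   15.]
blue [425.2 221.7] 11 [ 404. -373.   15.]
```

View pics/q_z.png

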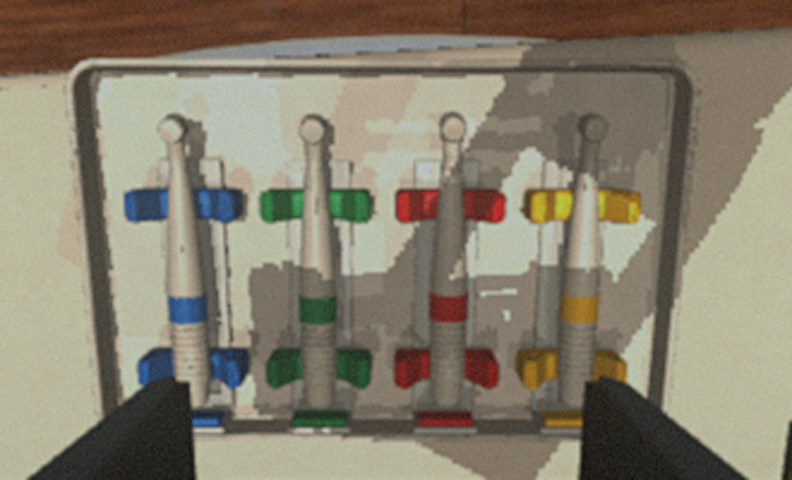

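View pics/q_s.png

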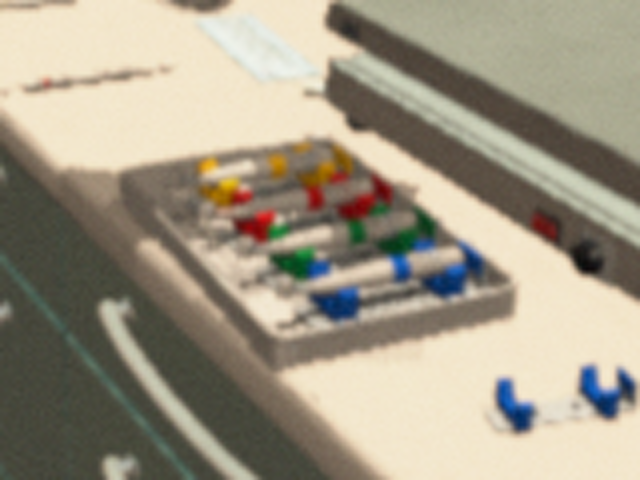

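View pics/q_t.png

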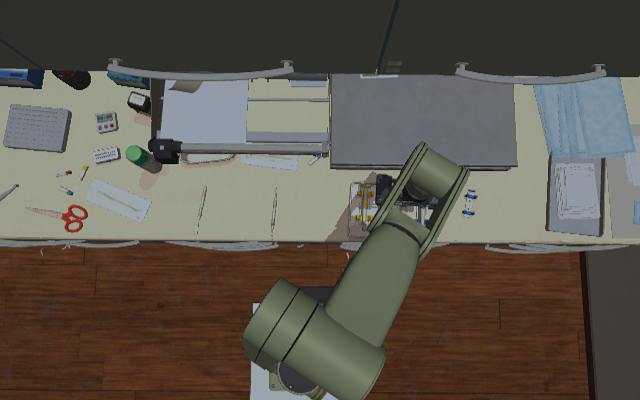

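```bash
python3 - <<'E'
from h import *
import pickle
s=pickle.load(open("q.pkl","rb"));C=cam("wrist",s)
D=dict(blue=((440.3,-362.3),(188,309),(172,129)),green=((443.6,-302.6),(318,309),(313,130)),red=((447.1,-242.8),(449,308),(453,127)),yellow=((450.7,-182.8),(580,309),(593,129)))
a=np.radians(-3.3);e=np.array([np.cos(a),np.sin(a)]);f=np.array([-e[1],e[0]])
for n,(m,b,h) in D.items():
    g=lambda p,z:ray(C,150+p[0]/2.4-.3,60+p[1]/2.4-.3,z)[:2]
    bt,bc,hd=g(b,31),g(b,24.5),g(h,27)
    d=np.array([(bt-m)@e-60.5-20,(bc-m)@f]); v=bc-hd
    print(n,"origin x,y in cradle",d.round(1),"angle rel",(np.degrees(np.arctan2(v[1],v[0]))+3.3).round(1))
E
```

```text
blue origin x,y in cradle [-73.    0.4] angle rel 1.0
green origin x,y in cradle [-73.    0.4] angle rel 0.2
red origin x,y in cradle [-73.6   0.8] angle rel 0.2
yellow origin x,y in cradle [-73.4   1. ] angle rel 0.1
```

All four measure within limits, and the scaler and spatula look unmoved. The arm is clear, so I'm handing in.

```bash
python3 - <<'E'
from workcell import env
print(env.job_done()); print(env.state()['time_s'])
E
```

```text
the job is handed in; nothing more can be done
None
the job is handed in; nothing more can be done
```

All four handpieces are in the cradles of their own colour, coupling end toward the post, and the job was handed in at about 40 s of the 109 s. No verdict was reported.

- **Position:** in the last wrist picture the handpiece origins lie at x -73.0 to -73.6 mm in their cradles (target -74, allowed -90 to -62). They are 0.4 to 1.0 mm off centre (allowed 8) and within about 1° of the cradle axis (allowed about 7°).
- **Seating:** I measured no seated heights. Each handpiece met the saddles at about 5–6 N with the tool 16 mm above its pick-up height, which fits the 14 mm saddle floor plus roughly 2 mm of tray floor. The last side picture shows all four lying level.
- **Setting down:** each was released only after that contact, so none was dropped.
- **Scaler and spatula:** neither was touched, and both look unmoved in the last top picture. I compared them by eye and did not measure them again.
- **Gripper:** it was open and clear above the tray at hand-in.

No check failed or disagreed with another.

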